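# Sweep the drained screw caps into the sterilising pan

## Task

The three washed screw caps on the draining stand are dry: sweep them along the deck and over its open front lip, so that all three drop into the steel pan under the lip. Only push them: do not pinch, lift or carry a cap. Leave the beaker, the dish, the pan and the bottle on the bench standing where they are.

Things in the scene. Friction and masses are not known exactly. Their poses are not given: they have to be found in the camera images.
- stand: fixed stainless draining stand: a flat level deck 220 mm deep (its x, -110 to 110) and 440 mm wide (its y, -220 to 220), upper face 75 mm above the bench. Rims 3 mm thick stand 22 mm above the deck along the back (-x edge) and both sides (-y and +y edges), within those sizes; the front (+x edge) is an open lip with no rim. Origin on the bench under the deck's middle. Its holes are only drawn
- lip (a point): the middle of the open front edge of the deck, on its upper face; its axes are those of the stand: +x points outward over the pan, +y along the edge
- pan: the open stainless pan standing loose on the bench under the lip, 180 mm (its x) by 460 mm (its y), walls 50 mm high and 3 mm thick, 0.9 kg; origin at the centre of its underside. Parallel to the stand, its near wall stands 20 mm under the overhanging lip, so that whatever goes over the lip falls into it
- cap_a_mid (a point): one of three equal red plastic screw caps, a solid-topped ribbed disc 34 mm across and 24 mm high, 11 to 19 g, standing mouth-down on the deck of the draining stand; no. 1; this point is the middle of the cap (12 mm above its underside and 12 mm below its top)
- cap_b_mid (a point): one of three equal red plastic screw caps, a solid-topped ribbed disc 34 mm across and 24 mm high, 11 to 19 g, standing mouth-down on the deck of the draining stand; no. 2; this point is the middle of the cap (12 mm above its underside and 12 mm below its top)
- cap_c_mid (a point): one of three equal red plastic screw caps, a solid-topped ribbed disc 34 mm across and 24 mm high, 11 to 19 g, standing mouth-down on the deck of the draining stand; no. 3; this point is the middle of the cap (12 mm above its underside and 12 mm below its top)
- cap_a: cap no. 1 itself; origin at the centre of its mouth (underside), z to its solid top
- cap_b: cap no. 2 itself; origin at the centre of its mouth (underside), z to its solid top
- cap_c: cap no. 3 itself; origin at the centre of its mouth (underside), z to its solid top
- beaker: an open white plastic beaker, 38 mm across, 50 mm high, 30 g, standing on the deck; origin at the centre of its underside. To be left alone
- dish: an open white porcelain dish, 50 mm across, 26 mm high, 40 g, standing on the deck; origin at the centre of its underside. To be left alone
- bottle: a closed glass bottle with a red cap, 70 mm across, 140 mm high, standing on the bench beyond the stand's right (-y) end; origin at the centre of its underside. To be left alone
Things that resemble listed ones, but are neither listed nor needed, are in the scene too. What is shaped like the cap_b but yellow is not meant. Leave any yellow look-alike of the cap_a alone.

How it is judged:
At the end, for the whole second after the job is handed in: all three caps lie at rest inside the pan, their middles below its rim (any way up), and the beaker, dish, bottle and pan stand upright within 15 mm of where they started (x of cap_a_mid in the frame of pan between -0.088 and 0.088 m and y of cap_a_mid in the frame of pan between -0.228 and 0.228 m and z of each of cap_a_mid, cap_b_mid, cap_c_mid in the frame of pan below 0.048 m and linear speed of each of cap_a, cap_b, cap_c below 0.03 m/s and x of cap_b_mid in the frame of pan between -0.088 and 0.088 m and y of cap_b_mid in the frame of pan between -0.228 and 0.228 m and x of cap_c_mid in the frame of pan between -0.088 and 0.088 m and y of cap_c_mid in the frame of pan between -0.228 and 0.228 m and distance of each of beaker, dish, bottle, pan from where it was at the start of the episode below 0.015 m and angle between each of beaker, dish, bottle, pan's own z axis and vertical below 0.2 rad); the robot touches nothing.
It fails at once if a cap is lifted: its middle rises more than 40 mm above the deck (height (world z) of any of cap_a_mid, cap_b_mid, cap_c_mid above 0.115 m).
It fails at once if a cap is carried out over the pan: still touched by the fingers, above deck height, with its middle more than 45 mm beyond the lip ((x of cap_a_mid in the frame of lip above 0.045 m and z of cap_a_mid in the frame of lip above 0 m and contact force between the fingers and cap_a above 0.1 N) or (x of cap_b_mid in the frame of lip above 0.045 m and z of cap_b_mid in the frame of lip above 0 m and contact force between the fingers and cap_b above 0.1 N) or (x of cap_c_mid in the frame of lip above 0.045 m and z of cap_c_mid in the frame of lip above 0 m and contact force between the fingers and cap_c above 0.1 N)).
It fails at once if a cap is pinched or pressed hard by the fingers (more than 15 N; sweeping takes well under 1 N) (contact force between the fingers and cap_a above 15 N or contact force between the fingers and cap_b above 15 N or contact force between the fingers and cap_c above 15 N).
It fails at once if the beaker, dish, bottle or pan is moved by more than 15 mm or tipped (distance of any of beaker, dish, bottle, pan from where it was at the start of the episode above 0.015 m or angle between any of beaker, dish, bottle, pan's own z axis and vertical above 0.35 rad).
It also fails if it takes over 48 s, if anything falls off the work surface, if the arm or the gripper's body presses on something with over 40 N, if the wrist force passes 120 N, or if a joint passes its speed limit or range.

## Robot

A 6-joint arm with a two-finger parallel gripper is mounted at the origin on the work surface. World frame = base frame: x ahead of the robot, y to its left, z up, the work surface at z = 0. Lengths are in m, angles in rad, forces in N, time in s.
With the tool pointing down it reaches from about 0.25 to 0.8 m from the base axis. Payload 3.9 kg.
Tool frame: the origin (TCP) lies midway between the tips of the shut fingers; the grasp point (between the pads) lies 19 mm behind it; z points along the fingers, y is the line along which they close (so a half turn about z gives the same grasp; the last joint's range is limited). The gripper opens to 85 mm and grips with 20 to 120 N. Pads are 22 mm wide; open, the fingers measure 114 mm over their backs; the gripper's body (76 mm by 85 mm) begins 54 mm behind the grasp point. The pads swing forward as they close: fully open they stand 13 mm farther back than shut.
Start: joints at [-1.193, 0.26, -0.138, 1.173, 0, 1.571], TCP at [0.194, -0.488, 0.231] pointing down, gripper open.
Joint ranges: [-2.78, 2.78], [-0.83, 1.72], [-1.28, 1.37], [-1.9, 2.12], [-1.57, 1.48], [-3.14, 3.14]. Speed limits (rad/s): [2.57, 2.57, 3.14, 3.14, 3.14, 3.14].

## Interface

Orientations are given as a unit quaternion [x, y, z, w].
In Python, from rig import robot gives the robot as it stands.
- The arm moves only by the tool arm_command, never from a script. Its argument "motion" is a list of rows, each a list of 4 numbers: the shift along the tool's x, y, z in m, then the turn about the tool's z in rad. In form: [[x, y, z, roll], ...]. A call has 1 to 5 rows; each row shifts and turns the commanded pose from where the row before left it, along the tool's axes as they then stand; what a row does not reach is not made up. A row lasts 1/12 s, in which the tool goes at most 41.7 mm and 7.16 degrees, less where a joint would pass 70% of its speed; a pose out of reach is approached as far as the arm can. A call is refused whole if a number of a shift passes 0.0417 or a number of a turn 0.125, either way. A call with a gripper value outside its range is refused whole. "grip" is the opening in per cent of the stroke, from 0 (shut) to 100 (fully open), set as the call begins (left out, the last holds). The fingers move at their own pace and stop on an object; "force" is the grip in N (left out, the last holds). Time passes only in rows, so rows that do not move let the fingers close. It gives the time, the measured TCP pose, the force, the opening and the grip force at its end, in the units of the state.
- robot.get_state(): the state, without advancing time (a new reading comes with each control period).
- robot.camera(name): name is "scene" or "side" or "wrist"; returns a dict with "pixels" (384x512x3 uint8, red, green, blue), "fx", "fy", "cx", "cy" (pixels), "R" (3x3) and "t" (3): a world point X has camera coordinates R X + t. Camera axes: x right, y down, z forward; pixel columns grow to the right and rows downward; lengths in m; the calibration is good to about 2 mm. The wrist camera is an equidistant fisheye: a pixel r from the principal point sees the ray r / f radians off the axis. A picture is of the moment at which its call begins. There is no depth.
- robot.close_job(): hands the job in; it is judged then, once.
The state is a dict: "t": time; "joint_pos": joint angles; "dq": joint speeds; "joint_efforts": joint torques, N m; "ee_pos": TCP position; "tcp_rot": TCP orientation; "contact_force": force on the tool from outside, world axes, zero at the start; "torque": the same for the moment, N m; "finger_gap": opening from 0.0 (shut) to 1.0 (fully open); "grip_force": force on a finger pad.
Only numpy, scipy, OpenCV 4.12 (cv2) and the standard library are available. Lean on these libraries where they do the work, as an engineer would, in place of code of your own. Each camera call takes 0.05 s, during which the arm holds its last target. There are 200 camera calls.

## Working session

There is one attempt and no reset: what is moved stays moved. The work goes in short steps, Python scripts to look and compute and a tool call to move; the robot and the scene stay as the last step left them, time stands still between calls to the robot, and variables do not carry over. Pictures are saved under pics/ and viewed, at most 10 in all, crops included, and the job is handed in when it is done.

Besides the shell and the picture viewer there is one more tool, called as name([rows], argument=value, ...), one row to a line, values as JSON. arm_command: Moves the arm, as the interface text tells. Its arguments: {"type":"object","properties":{"motion":{"type":"array","items":{"type":"array","items":{"type":"number"}}},"grip":{"type":"number"},"force":{"type":"number"}},"required":["motion"]}

```bash
mkdir -p pics; ls; python3 - <<'E'
from rig import robot
import cv2,numpy as np
ims=[]
for n in ("scene","side"):
    c=robot.camera(n); p=c["pixels"][:,:,::-1].copy()
    cv2.imwrite(f"pics/{n}0.png",cv2.resize(p,(800,600),interpolation=cv2.INTER_CUBIC))
    cv2.imwrite(f"{n}.png",p); np.savez(f"{n}.npz",**{k:c[k] for k in("fx","fy","cx","cy","R","t")})
    print(n,c["fx"],c["cx"],c["cy"],"cam at",-np.array(c["R"]).T@c["t"])
s=robot.get_state();print(s["t"],s["ee_pos"],s["tcp_rot"],s["finger_gap"])
E
```

```text
pics
scene 443.9525822955758 252.90605141710142 195.15218535176942 cam at [ 1.20006016 -0.20134767  0.95442656]
side 461.668492224135 262.9931867106891 192.48991666867158 cam at [0.4394128  0.79292456 0.68894192]
0.1 [ 0.19341862 -0.48739241  0.23052013] [ 9.82212359e-01  1.87771199e-01 -1.81023767e-04 -9.08841417e-04] 0.9970514639283149
```

View pics/scene0.png

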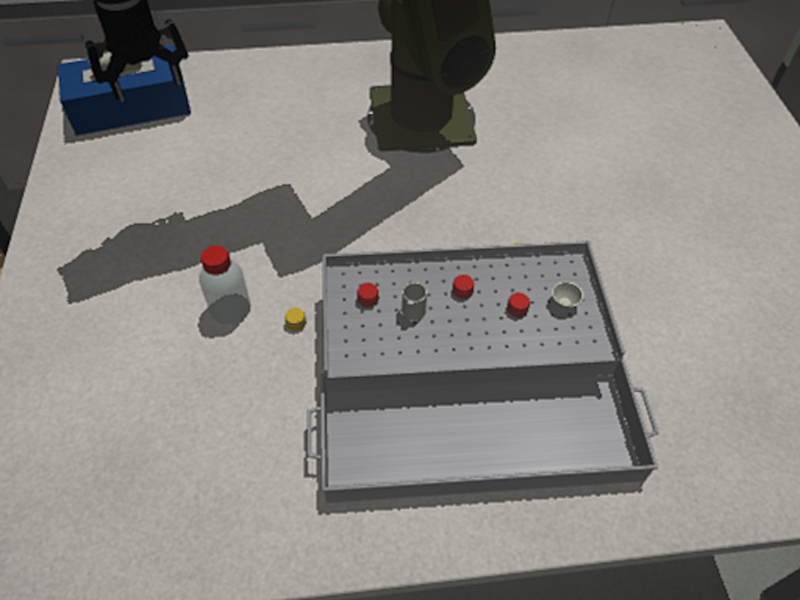

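View pics/side0.png

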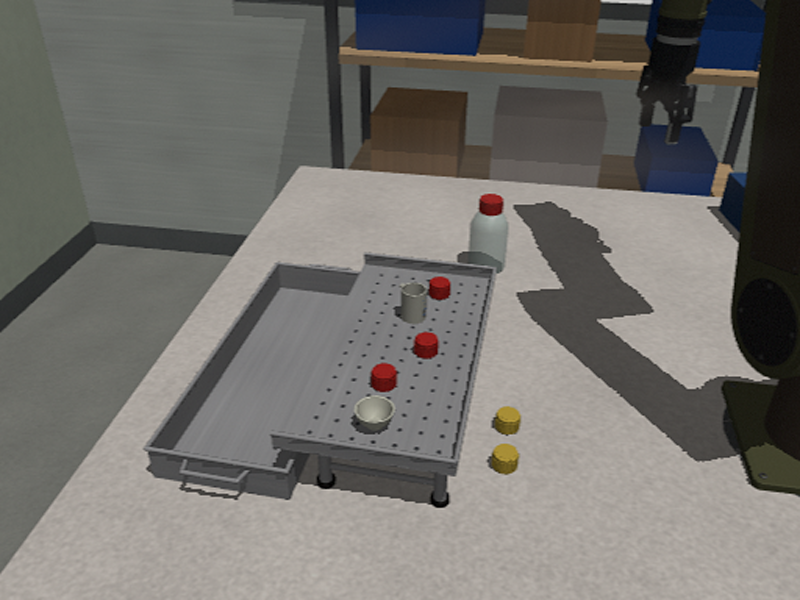

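The scene view shows three red caps on the deck at (368,294), (463,286) and (519,304) in the 800-px picture. The beaker is at (414,302) and the dish at (566,297). The other candidates are the red bottle cap at (215,259), which is on the bottle and not on the deck, and yellow caps on the bench at (295,319) and near (517,244), which are the wrong colour. The three red caps on the deck fit the description. I'll measure them and confirm in a crop.

```bash
cat > h.py <<'E'
import numpy as np,cv2
def ray(c,u,v):
    d=np.array([(u-c["cx"])/c["fx"],(v-c["cy"])/c["fy"],1.]); R=np.array(c["R"]); return -R.T@c["t"],R.T@d
def plane(c,u,v,z):
    o,d=ray(c,u,v); return o+d*(z-o[2])/d[2]
def proj(c,X):
    q=np.array(c["R"])@X+c["t"]; return c["fx"]*q[0]/q[2]+c["cx"],c["fy"]*q[1]/q[2]+c["cy"]
def tri(a,b):
    (o,d),(p,e)=a,b; s=np.linalg.lstsq(np.c_[d,-e],p-o,rcond=None)[0]; A=o+s[0]*d;B=p+s[1]*e
    return (A+B)/2,np.linalg.norm(A-B)
def reds(p):
    h=cv2.cvtColor(p,cv2.COLOR_BGR2HSV); m=((h[...,0]<6)|(h[...,0]>174))&(h[...,1]>150)&(h[...,2]>50)
    n,l,st,ce=cv2.connectedComponentsWithStats(m.astype(np.uint8)); return [(ce[i],st[i]) for i in range(1,n) if st[i,4]>40]
E
python3 - <<'E'
from h import *
C={n:dict(np.load(n+".npz")) for n in("scene","side")}
P={n:cv2.imread(n+".png") for n in C}
r={n:reds(P[n]) for n in C}
for n in r:
    for ce,st in r[n]: print(n,ce.round(1),st,plane(C[n],*ce,.089).round(4))
for ce,_ in r["scene"]:
    for c2,_ in r["side"]:
        X,g=tri(ray(C["scene"],*ce),ray(C["side"],*c2))
        if g<.01: print("tri",X.round(4),g.round(4))
k=512/800
for name,u,v,z in(("front -y",328,377,.075),("front +y",621,360,.075),("back -y rim",323,256,.097),("back +y rim",588,243,.097),("frontrim-y",327,357,.097),("pan far -y",322,490,.05),("pan far +y",655,466,.05),("beaker top",414,289,.125),("dish top",566,291,.101)):
    print(name,plane(C["scene"],u*k,v*k,z).round(4))
for name,u,v,z in(("S beaker top",414,289,.125),("S dish top",374,408,.101),("S front+y rim",274,438,.097),("S back+y rim",458,463,.097),("S back -y rim",494,270,.097),("S front-y rim",366,257,.097)):
    print(name,plane(C["side"],u*k,v*k,z).round(4))
cv2.imwrite("pics/crop.png",cv2.resize(P["scene"][145:245,195:405],(800,381),interpolation=cv2.INTER_CUBIC))
E
```

```text
scene [137.5 165.7] [129 157  18  18 263] [ 0.4357 -0.4041  0.089 ]
scene [296.5 181.1] [290 176  13  14 110] [ 0.5297 -0.0092  0.089 ]
scene [235.4 186.7] [229 181  13  14 120] [ 0.5306 -0.1622  0.089 ]
scene [332.1 192.9] [325 188  14  14 116] [0.5756 0.0709 0.089 ]
side [313.8 130.6] [307 124  15  14 174] [ 0.4773 -0.4719  0.089 ]
side [281. 184.] [275 177  13  15 165] [ 0.537  -0.1568  0.089 ]
side [272.2 220.5] [265 213  15  16 210] [ 0.5372 -0.0059  0.089 ]
side [245.2 241.2] [238 233  16  18 241] [0.5817 0.0736 0.089 ]
tri [ 0.4733 -0.3938  0.1281] 0.0049
tri [ 0.5346 -0.0083  0.0902] 0.0072
tri [ 0.5348 -0.1608  0.0892] 0.0069
tri [0.5794 0.0717 0.0899] 0.006
front -y [ 0.6707 -0.2339  0.075 ]
front +y [0.6898 0.2031 0.075 ]
back -y rim [ 0.4557 -0.2281  0.097 ]
back +y rim [0.4752 0.2087 0.097 ]
frontrim-y [ 0.6501 -0.2326  0.097 ]
pan far -y [ 0.8319 -0.253   0.05  ]
pan far +y [0.849  0.2082 0.05  ]
beaker top [ 0.5609 -0.0937  0.125 ]
dish top [0.5723 0.1446 0.101 ]
S beaker top [ 0.5667 -0.0893  0.125 ]
S dish top [0.5787 0.1479 0.101 ]
S front+y rim [0.6832 0.2137 0.097 ]
S back+y rim [0.4693 0.2169 0.097 ]
S back -y rim [ 0.4552 -0.2122  0.097 ]
S front-y rim [ 0.6658 -0.2165  0.097 ]
```

View pics/crop.png

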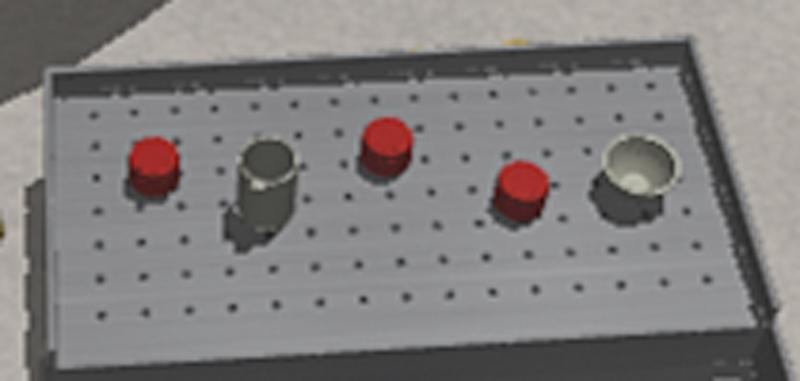

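The crop shows the three red caps and nothing else red on the deck: left of the beaker, between beaker and dish, and close to the dish. The triangulated middles sit near z 0.09, as they should. The stand is yawed about -2.5°. I'll first turn the tool to match it, with the fingers about 17 mm apart so they cradle each cap without being able to pinch it.

arm_command([
  [0, 0, 0, 0.105],
  [0, 0, 0, 0.105],
  [0, 0, 0, 0.105],
  [0, 0, 0, 0.106],
  [0, 0, 0, 0],
], grip=20)

```text
t: 0.52
ee_pos: [0.1935, -0.4876, 0.2308]
tcp_rot: [1.0, -0.022, -0.0, -0.001]
contact_force: [0.8, -0.0, 0.1]
finger_gap: 0.298
grip_force: 0.0
```

arm_command([
  [0.0235, -0.0285, 0, 0],
  [0.0235, -0.0285, 0, 0],
  [0.0235, -0.0285, 0, 0],
  [0.0235, -0.0285, 0, 0],
  [0.0235, -0.0285, 0, 0],
])

```text
t: 0.93
ee_pos: [0.3178, -0.3492, 0.2311]
tcp_rot: [1.0, -0.02, -0.0, -0.0]
contact_force: [0.7, 0.4, -0.6]
finger_gap: 0.203
grip_force: 0.0
```

arm_command([
  [0.0235, -0.0285, 0, 0],
  [0.0235, -0.0285, 0, 0],
  [0.0235, -0.0285, 0, 0],
  [0.0235, -0.0285, 0, 0],
  [0.0235, -0.0285, 0, 0],
])

```text
t: 1.35
ee_pos: [0.4415, -0.2117, 0.2312]
tcp_rot: [1.0, -0.02, -0.0, -0.0]
contact_force: [1.3, -0.2, -0.4]
finger_gap: 0.202
grip_force: 0.0
```

arm_command([
  [0.0235, -0.0285, 0, 0],
  [0.0235, -0.0285, 0, 0],
  [0, 0, 0, 0],
  [0, 0, 0, 0],
])

```text
t: 1.68
ee_pos: [0.491, -0.157, 0.2308]
tcp_rot: [1.0, -0.019, -0.0, -0.0]
contact_force: [-0.2, -0.7, -0.1]
finger_gap: 0.203
grip_force: 0.0
```

arm_command([
  [0, 0, 0.036, 0],
  [0, 0, 0.036, 0],
  [0, 0, 0.036, 0],
  [0, 0, 0.012, 0],
  [0, 0, 0, 0],
])

```text
t: 2.1
ee_pos: [0.4856, -0.1584, 0.1076]
tcp_rot: [1.0, -0.022, -0.004, -0.001]
contact_force: [-0.8, -0.5, 0.1]
finger_gap: 0.201
grip_force: 0.0
```

```bash
python3 - <<'E'
from rig import robot
import cv2
a=[cv2.resize(robot.camera(n)["pixels"][y:y+140,x:x+200,::-1],(400,280),interpolation=cv2.INTER_CUBIC) for n,x,y in(("scene",170,110),("side",200,120))]
cv2.imwrite("pics/low.png",cv2.hconcat(a))
E
```

```text
(no output)
```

View pics/low.png

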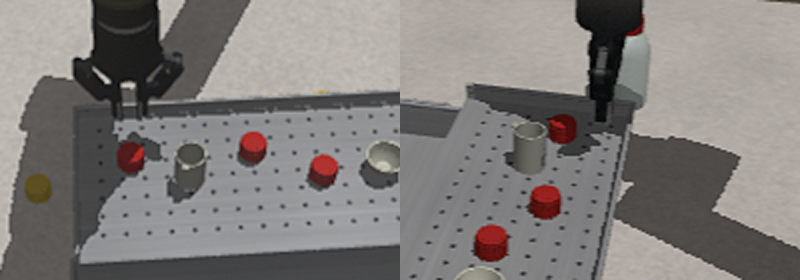

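The fingers stand behind cap 1, at (130,115) against the cap at (131,157) in the left half. The knuckles spread wide towards the beaker, so I'll check their height against its 125 mm top.

```bash
python3 - <<'E'
from rig import robot
from h import *
c=robot.camera("scene"); p=c["pixels"][105:180,195:280,::-1]
cv2.imwrite("pics/kn.png",cv2.resize(p,(680,600),interpolation=cv2.INTER_CUBIC))
s=robot.get_state(); T=np.array(s["ee_pos"]); n=np.array([.999,-.044,0]); y=np.array([.044,.999,0]); print(T)
# grid on the finger plane: pixel (in 8x crop) -> (lateral, height above TCP)
for v in range(0,260,40):
    print(v,[tuple((1000*np.array([y@(X-T),X[2]-T[2]])).round().astype(int)) for u in range(100,560,60) for o,d in [ray(c,195+u/8,105+v/8)] for X in [o+d*(n@(T-o))/(n@d)]])
E
```

```text
[ 0.49045817 -0.15951012  0.11237921]
0 [(np.int64(-51), np.int64(208)), (np.int64(-36), np.int64(208)), (np.int64(-20), np.int64(207)), (np.int64(-4), np.int64(206)), (np.int64(11), np.int64(205)), (np.int64(27), np.int64(204)), (np.int64(43), np.int64(203)), (np.int64(59), np.int64(202))]
40 [(np.int64(-53), np.int64(195)), (np.int64(-37), np.int64(194)), (np.int64(-21), np.int64(193)), (np.int64(-5), np.int64(192)), (np.int64(11), np.int64(191)), (np.int64(27), np.int64(190)), (np.int64(43), np.int64(189)), (np.int64(59), np.int64(188))]
80 [(np.int64(-54), np.int64(180)), (np.int64(-38), np.int64(179)), (np.int64(-22), np.int64(178)), (np.int64(-5), np.int64(178)), (np.int64(11), np.int64(177)), (np.int64(27), np.int64(176)), (np.int64(43), np.int64(175)), (np.int64(59), np.int64(174))]
120 [(np.int64(-55), np.int64(166)), (np.int64(-39), np.int64(165)), (np.int64(-22), np.int64(164)), (np.int64(-6), np.int64(163)), (np.int64(10), np.int64(162)), (np.int64(27), np.int64(161)), (np.int64(43), np.int64(160)), (np.int64(60), np.int64(159))]
160 [(np.int64(-56), np.int64(151)), (np.int64(-39), np.int64(150)), (np.int64(-23), np.int64(149)), (np.int64(-7), np.int64(148)), (np.int64(10), np.int64(147)), (np.int64(27), np.int64(146)), (np.int64(43), np.int64(145)), (np.int64(60), np.int64(144))]
200 [(np.int64(-57), np.int64(136)), (np.int64(-40), np.int64(135)), (np.int64(-24), np.int64(133)), (np.int64(-7), np.int64(132)), (np.int64(10), np.int64(131)), (np.int64(27), np.int64(130)), (np.int64(43), np.int64(129)), (np.int64(60), np.int64(128))]
240 [(np.int64(-58), np.int64(120)), (np.int64(-41), np.int64(119)), (np.int64(-25), np.int64(118)), (np.int64(-8), np.int64(117)), (np.int64(9), np.int64(115)), (np.int64(26), np.int64(114)), (np.int64(43), np.int64(113)), (np.int64(61), np.int64(112))]
```

View pics/kn.png

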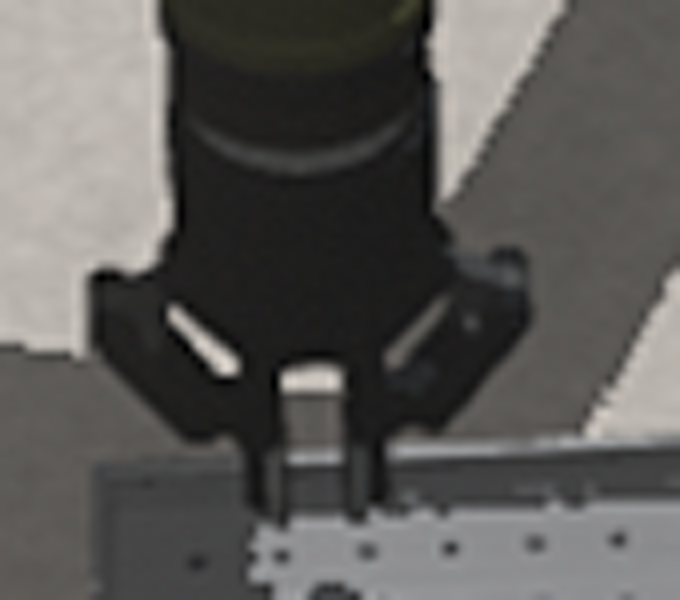

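The knuckles are about 33 mm out at 38 mm above the TCP and rise steeply outwards. The beaker's near side is 50 mm off and its top will be 42 mm above the TCP, so it clears. Next I lower the fingers and sweep cap 1.

arm_command([
  [0, 0, 0.014, 0],
  [0, 0, 0.014, 0],
  [0, 0, 0, 0],
  [0.004, 0, 0, 0],
  [0.006, 0, 0, 0],
])

```text
t: 2.67
ee_pos: [0.501, -0.1594, 0.0849]
tcp_rot: [1.0, -0.022, 0.001, 0.0]
contact_force: [1.0, -1.1, 0.7]
finger_gap: 0.198
grip_force: 0.0
```

arm_command([
  [0.008, 0, 0, 0],
  [0.01, 0, 0, 0],
  [0.01, 0, 0, 0],
  [0.01, 0, 0, 0],
  [0.01, 0, 0, 0],
])

```text
t: 3.08
ee_pos: [0.5497, -0.161, 0.0835]
tcp_rot: [1.0, -0.021, 0.0, 0.0]
contact_force: [0.2, -0.6, 0.6]
finger_gap: 0.2
grip_force: 0.1
```

```bash
python3 - <<'E'
from rig import robot
from h import *
s=robot.get_state(); print(np.round(s["ee_pos"],4),s["contact_force"])
c=robot.camera("scene")
for ce,st in reds(c["pixels"][:,:,::-1].copy()): print(ce.round(1),st[4],plane(c,*ce,.089).round(4))
E
```

```text
[ 0.5497 -0.161   0.0835] [ 0.21087408 -0.64958889  0.59707579]
[137.4 165.8] 246 [ 0.4362 -0.4042  0.089 ]
[296.4 181.6] 121 [ 0.5312 -0.0098  0.089 ]
[332.1 192.8] 114 [0.5753 0.071  0.089 ]
[236.5 201.6] 165 [ 0.5759 -0.1635  0.089 ]
```

arm_command([
  [0.01, 0, 0, 0],
  [0.01, 0, 0, 0],
  [0.01, 0, 0, 0],
  [0.01, 0, 0, 0],
  [0.01, 0, 0, 0],
])

```text
t: 3.55
ee_pos: [0.5989, -0.1631, 0.0831]
tcp_rot: [1.0, -0.022, -0.0, -0.0]
contact_force: [0.1, 1.2, 0.2]
finger_gap: 0.2
grip_force: 0.1
```

arm_command([
  [0.01, 0, 0, 0],
  [0.01, 0, 0, 0],
  [0.01, 0, 0, 0],
  [0.01, 0, 0, 0],
  [0.01, 0, 0, 0],
])

```text
t: 3.97
ee_pos: [0.6488, -0.1652, 0.083]
tcp_rot: [1.0, -0.021, -0.0, -0.0]
contact_force: [0.2, 0.4, 0.0]
finger_gap: 0.204
grip_force: 0.1
```

arm_command([
  [0.008, 0, 0, 0],
  [0.008, 0, 0, 0],
  [0, 0, 0, 0],
  [0, 0, 0, 0],
])

```text
t: 4.3
ee_pos: [0.6642, -0.1659, 0.083]
tcp_rot: [1.0, -0.021, -0.0, -0.0]
contact_force: [-0.4, 0.6, -0.2]
finger_gap: 0.198
grip_force: 0.0
```

```bash
python3 - <<'E'
from rig import robot
from h import *
s=robot.get_state(); print(np.round(s["ee_pos"],4),s["contact_force"])
c=robot.camera("scene"); p=c["pixels"][:,:,::-1].copy()
for ce,st in reds(p): print(ce.round(1),st[4],plane(c,*ce,.089).round(4),plane(c,*ce,.015).round(4))
cv2.imwrite("pics/c1.png",cv2.resize(p[130:330,170:430],(780,600)))
E
```

```text
[ 0.6642 -0.1659  0.083 ] [-0.43428282  0.59038167 -0.23834873]
[137.3 165.8] 242 [ 0.4359 -0.4044  0.089 ] [ 0.3706 -0.4218  0.015 ]
[296.3 182.2] 134 [ 0.5331 -0.0105  0.089 ] [0.4761 0.0058 0.015 ]
[332.1 192.8] 114 [0.5753 0.071  0.089 ] [0.5219 0.0943 0.015 ]
[240.3 267.9] 174 [ 0.7531 -0.1718  0.089 ] [ 0.7149 -0.1693  0.015 ]
```

View pics/c1.png

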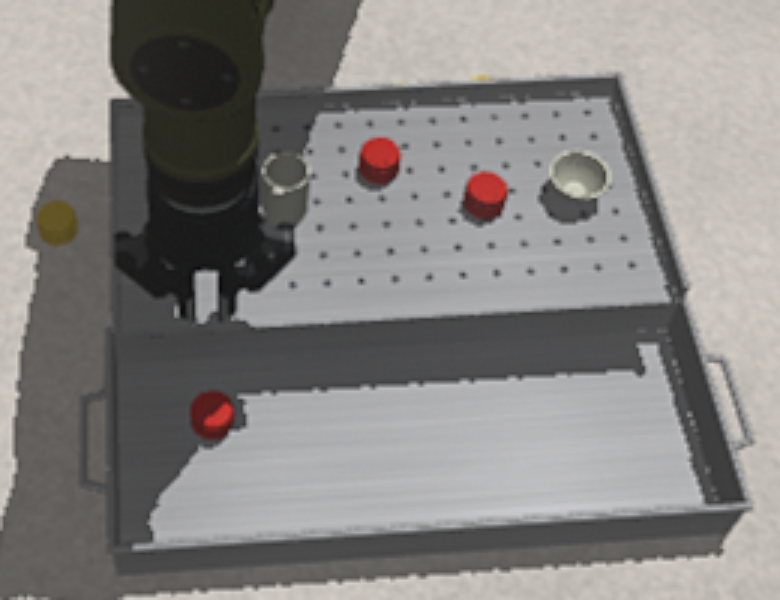

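Cap 1 lies in the pan at (212,415) in this crop, and the beaker has not moved. Next is cap 2.

arm_command([
  [0, 0, -0.04, 0],
  [0, 0, -0.04, 0],
  [-0.03, -0.025, 0, 0],
  [-0.03, -0.025, 0, 0],
  [-0.03, -0.025, 0, 0],
])

```text
t: 4.77
ee_pos: [0.577, -0.0869, 0.1646]
tcp_rot: [1.0, -0.022, 0.001, 0.0]
contact_force: [0.2, 1.1, 0.4]
finger_gap: 0.2
grip_force: 0.0
```

arm_command([
  [-0.03, -0.025, 0, 0],
  [-0.03, -0.025, 0, 0],
  [-0.03, -0.027, 0, 0],
  [0, 0, 0, 0],
  [0, 0, 0, 0],
])

```text
t: 5.18
ee_pos: [0.4878, -0.0134, 0.1635]
tcp_rot: [1.0, -0.015, -0.001, -0.003]
contact_force: [0.1, -0.2, 1.1]
finger_gap: 0.199
grip_force: 0.0
```

arm_command([
  [0, -0.007, 0, 0],
  [0, 0, 0.03, 0],
  [0, 0, 0, 0],
])

```text
t: 5.43
ee_pos: [0.4896, -0.0109, 0.1305]
tcp_rot: [1.0, -0.014, -0.002, -0.005]
contact_force: [-2.0, 0.5, -0.5]
finger_gap: 0.202
grip_force: 0.0
```

```bash
python3 - <<'E'
from rig import robot
import numpy as np
s=robot.get_state()
for k in("joint_pos","dq","ee_pos","tcp_rot","contact_force","joint_efforts"):print(k,np.round(s[k],4))
E
```

```text
joint_pos [-0.0286  0.2711 -0.4014  0.9024  0.0098  3.1412]
dq [-0.0043 -0.0152  0.0362  0.1077 -0.0011  0.0004]
ee_pos [ 0.4896 -0.0109  0.1305]
tcp_rot [ 0.9999 -0.0141 -0.0019 -0.0049]
contact_force [-1.9663  0.5144 -0.4873]
joint_efforts [ 2.12600e-01 -4.08860e+01  2.54857e+01 -1.48510e+00  6.16000e-02
  3.70000e-03]
```

arm_command([
  [0, 0, 0, 0],
  [0, 0, 0, 0],
  [0, 0, 0, 0],
])

```text
t: 5.68
ee_pos: [0.4919, -0.0109, 0.1343]
tcp_rot: [1.0, -0.014, 0.001, -0.005]
contact_force: [0.3, -0.3, 0.2]
finger_gap: 0.199
grip_force: 0.0
```

The last joint has reached its limit of 3.14, so that target was not reached. I'll make a half turn the other way, above the caps. Afterwards the tool x axis points towards the back of the stand.

arm_command([
  [0, 0, 0, -0.1245],
  [0, 0, 0, -0.1245],
  [0, 0, 0, -0.1245],
  [0, 0, 0, -0.1245],
  [0, 0, 0, -0.1245],
])

```text
t: 6.1
ee_pos: [0.4917, -0.0107, 0.1344]
tcp_rot: [0.955, 0.296, 0.003, -0.004]
contact_force: [0.1, -0.2, 0.0]
finger_gap: 0.2
grip_force: 0.0
```

arm_command([
  [0, 0, 0, -0.1245],
  [0, 0, 0, -0.1245],
  [0, 0, 0, -0.1245],
  [0, 0, 0, -0.1245],
  [0, 0, 0, -0.1245],
])

```text
t: 6.52
ee_pos: [0.4917, -0.0107, 0.1345]
tcp_rot: [0.819, 0.574, 0.004, -0.003]
contact_force: [0.0, -0.1, -0.6]
finger_gap: 0.197
grip_force: 0.0
```

arm_command([
  [0, 0, 0, -0.1245],
  [0, 0, 0, -0.1245],
  [0, 0, 0, -0.1245],
  [0, 0, 0, -0.1245],
  [0, 0, 0, -0.1245],
])

```text
t: 6.93
ee_pos: [0.4917, -0.0107, 0.1344]
tcp_rot: [0.603, 0.797, 0.005, -0.002]
contact_force: [0.0, 0.2, 0.3]
finger_gap: 0.2
grip_force: 0.0
```

arm_command([
  [0, 0, 0, -0.1245],
  [0, 0, 0, -0.1245],
  [0, 0, 0, -0.1245],
  [0, 0, 0, -0.1245],
  [0, 0, 0, -0.1245],
])

```text
t: 7.35
ee_pos: [0.4917, -0.0107, 0.1345]
tcp_rot: [0.33, 0.944, 0.005, -0.001]
contact_force: [-1.2, -0.4, -0.6]
finger_gap: 0.202
grip_force: 0.0
```

arm_command([
  [0, 0, 0, -0.1245],
  [0, 0, 0, -0.1245],
  [0, 0, 0, -0.1245],
  [0, 0, 0, -0.1245],
  [0, 0, 0, -0.1245],
])

```text
t: 7.77
ee_pos: [0.4917, -0.0107, 0.1345]
tcp_rot: [0.025, 1.0, 0.005, 0.001]
contact_force: [-0.6, 0.0, 0.4]
finger_gap: 0.2
grip_force: 0.0
```

arm_command([
  [0, 0, 0, 0],
  [0, 0, 0, 0],
  [0, 0, 0, 0],
])

```text
t: 8.02
ee_pos: [0.4911, -0.0106, 0.1339]
tcp_rot: [0.03, 1.0, 0.005, 0.0]
contact_force: [-0.0, -0.6, 0.6]
finger_gap: 0.199
grip_force: 0.0
```

```bash
python3 - <<'E'
from rig import robot
import numpy as np
from scipy.spatial.transform import Rotation as R
s=robot.get_state(); print(np.round(s["joint_pos"],3),np.round(s["ee_pos"],4)); print(R.from_quat(s["tcp_rot"]).as_matrix().round(3).tolist())
e=np.array(s["ee_pos"]);print("s,w",.999*e[0]-.044*e[1],.044*e[0]+.999*e[1])
E
```

```text
[-0.028  0.267 -0.397  0.906  0.01   0.031] [ 0.4911 -0.0106  0.1339]
[[-0.998, 0.059, 0.001], [0.059, 0.998, 0.01], [-0.001, 0.01, -1.0]]
s,w 0.49110073265628157 0.011023916047856158
```

arm_command([
  [0, 0.004, 0, -0.015],
  [0, 0, 0.025, 0],
  [0, 0, 0.026, 0],
  [0, 0, 0, 0],
  [-0.005, 0, 0, 0],
])

```text
t: 8.43
ee_pos: [0.4932, -0.0059, 0.0814]
tcp_rot: [0.021, 1.0, 0.005, -0.003]
contact_force: [0.9, -0.5, 0.0]
finger_gap: 0.203
grip_force: 0.0
```

arm_command([
  [-0.007, 0, 0, 0],
  [-0.009, 0, 0, 0],
  [-0.01, 0, 0, 0],
  [-0.01, 0, 0, 0],
  [-0.01, 0, 0, 0],
])

```text
t: 8.85
ee_pos: [0.5439, -0.0082, 0.0832]
tcp_rot: [0.021, 1.0, 0.005, 0.001]
contact_force: [-0.2, 0.0, 1.0]
finger_gap: 0.196
grip_force: 0.1
```

```bash
python3 - <<'E'
from rig import robot
from h import *
s=robot.get_state(); e=np.array(s["ee_pos"]);print(e.round(4),"s,w",.999*e[0]-.044*e[1],.044*e[0]+.999*e[1])
c=robot.camera("scene")
for ce,st in reds(c["pixels"][:,:,::-1].copy()): 
    X=plane(c,*ce,.089); print(ce.round(1),st[4],"s,w",(.999*X[0]-.044*X[1]).round(4),(.044*X[0]+.999*X[1]).round(4))
E
```

```text
[ 0.5439 -0.0082  0.0832] s,w 0.5437579233177582 0.015707669840096895
[137.3 165.7] 239 s,w 0.4531 -0.385
[298.7 193.9] 160 s,w 0.5694 0.0143
[331.7 193.8] 136 s,w 0.5746 0.0947
[240.5 267.5] 144 s,w 0.759 -0.1381
```

arm_command([
  [-0.01, 0, 0, 0],
  [-0.01, 0, 0, 0],
  [-0.01, 0, 0, 0],
  [-0.01, 0, 0, 0],
  [-0.01, 0, 0, 0],
])

```text
t: 9.32
ee_pos: [0.5925, -0.0102, 0.0824]
tcp_rot: [0.021, 1.0, 0.005, -0.0]
contact_force: [-0.2, 0.2, -0.1]
finger_gap: 0.2
grip_force: 0.1
```

arm_command([
  [-0.01, 0, 0, 0],
  [-0.01, 0, 0, 0],
  [-0.01, 0, 0, 0],
  [-0.01, 0, 0, 0],
  [-0.01, 0, 0, 0],
])

```text
t: 9.73
ee_pos: [0.6424, -0.0123, 0.0823]
tcp_rot: [0.021, 1.0, 0.005, -0.0]
contact_force: [0.3, -0.2, 1.4]
finger_gap: 0.199
grip_force: 0.1
```

arm_command([
  [-0.01, 0, 0, 0],
  [-0.008, 0, 0, 0],
  [-0.008, 0, 0, 0],
  [0, 0, 0, 0],
  [0, 0, 0, 0],
])

```text
t: 10.15
ee_pos: [0.6679, -0.0134, 0.0821]
tcp_rot: [0.021, 1.0, 0.005, -0.0]
contact_force: [0.1, 0.4, -0.2]
finger_gap: 0.2
grip_force: 0.0
```

```bash
python3 - <<'E'
from rig import robot
from h import *
s=robot.get_state(); e=np.array(s["ee_pos"]);print(e.round(4),"s,w",.999*e[0]-.044*e[1],.044*e[0]+.999*e[1])
c=robot.camera("scene")
for ce,st in reds(c["pixels"][:,:,::-1].copy()): 
    X=plane(c,*ce,.089); print(ce.round(1),st[4],"s,w",(.999*X[0]-.044*X[1]).round(4),(.044*X[0]+.999*X[1]).round(4))
E
```

```text
[ 0.6679 -0.0134  0.0821] s,w 0.6678064670675061 0.01602007806274995
[137.3 165.6] 233 s,w 0.4526 -0.385
[333.3 193.6] 97 s,w 0.5742 0.0985
[305.9 265.3] 167 s,w 0.7632 0.0043
[240.4 267.9] 170 s,w 0.76 -0.1384
```

Cap 2 is in the pan, in line with cap 1. Cap 3 is next.

arm_command([
  [0, 0, -0.04, 0],
  [0, 0, -0.04, 0],
  [0.034, 0.0203, 0, 0],
  [0.034, 0.0203, 0, 0],
  [0.034, 0.0203, 0, 0],
])

```text
t: 10.62
ee_pos: [0.5678, 0.0513, 0.1642]
tcp_rot: [0.021, 1.0, 0.005, 0.001]
contact_force: [0.5, 0.9, 0.2]
finger_gap: 0.197
grip_force: 0.0
```

arm_command([
  [0.034, 0.0203, 0, 0],
  [0, 0, 0, 0],
  [0, 0, 0.035, 0],
  [0, 0, 0, 0],
  [0, 0, 0, 0],
])

```text
t: 11.03
ee_pos: [0.5329, 0.0727, 0.1272]
tcp_rot: [0.021, 1.0, 0.005, -0.002]
contact_force: [-0.1, -0.0, 0.2]
finger_gap: 0.199
grip_force: 0.0
```

```bash
python3 - <<'E'
from rig import robot
from h import *
s=robot.get_state(); e=np.array(s["ee_pos"]);print(e.round(4),"s,w",.999*e[0]-.044*e[1],.044*e[0]+.999*e[1],np.round(s["tcp_rot"],3))
E
```

```text
[0.5329 0.0727 0.1272] s,w 0.5291398653425453 0.09610718289407688 [ 0.021  1.     0.005 -0.002]
```

arm_command([
  [0, 0.001, 0.022, 0],
  [0, 0, 0.022, 0],
  [0, 0, 0, 0],
  [-0.006, 0, 0, 0],
  [-0.008, 0, 0, 0],
])

```text
t: 11.45
ee_pos: [0.5503, 0.0737, 0.0857]
tcp_rot: [0.021, 1.0, 0.005, 0.001]
contact_force: [0.8, 0.4, 0.2]
finger_gap: 0.196
grip_force: 0.0
```

arm_command([
  [-0.01, 0, 0, 0],
  [-0.01, 0, 0, 0],
  [-0.01, 0, 0, 0],
  [-0.01, 0, 0, 0],
  [-0.01, 0, 0, 0],
])

```text
t: 11.87
ee_pos: [0.6022, 0.0717, 0.0864]
tcp_rot: [0.021, 1.0, 0.005, 0.002]
contact_force: [0.2, 0.6, -0.1]
finger_gap: 0.202
grip_force: 0.1
```

arm_command([
  [-0.01, 0, 0, 0],
  [-0.01, 0, 0, 0],
  [-0.01, 0, 0, 0],
  [-0.01, 0, 0, 0],
  [-0.01, 0, 0, 0],
])

```text
t: 12.28
ee_pos: [0.652, 0.0695, 0.0864]
tcp_rot: [0.021, 1.0, 0.005, 0.002]
contact_force: [0.4, -0.1, -0.1]
finger_gap: 0.198
grip_force: 0.1
```

arm_command([
  [-0.01, 0, 0, 0],
  [-0.008, 0, 0, 0],
  [-0.008, 0, 0, 0],
  [0, 0, 0, 0],
  [0, 0, 0, 0],
])

```text
t: 12.7
ee_pos: [0.6758, 0.0685, 0.0846]
tcp_rot: [0.021, 1.0, 0.005, 0.0]
contact_force: [-0.3, -0.8, 0.2]
finger_gap: 0.2
grip_force: 0.0
```

arm_command([
  [0, 0, -0.04, 0],
  [0, 0, -0.04, 0],
  [0, 0, -0.04, 0],
  [0, 0, 0, 0],
  [0, 0, 0, 0],
])

```text
t: 13.12
ee_pos: [0.6767, 0.0677, 0.2081]
tcp_rot: [0.021, 1.0, 0.005, 0.003]
contact_force: [-0.3, -0.4, -0.5]
finger_gap: 0.2
grip_force: 0.0
```

```bash
python3 - <<'E'
from rig import robot
from h import *
im=[]
for n,x,y in(("scene",170,130),("side",80,120)):
    c=robot.camera(n); p=c["pixels"][:,:,::-1].copy(); im.append(cv2.resize(p[y:y+200,x:x+260],(400,308)))
    for ce,st in reds(p): 
        X=plane(c,*ce,.015); print(n,ce.round(1),st[4],"s,w",(.999*X[0]-.044*X[1]).round(4),(.044*X[0]+.999*X[1]).round(4))
cv2.imwrite("pics/end.png",cv2.hconcat(im))
E
```

```text
scene [137.3 165.7] 240 s,w 0.3886 -0.4051
scene [305.6 265.5] 174 s,w 0.7258 0.0165
scene [339. 264.] 122 s,w 0.7273 0.0959
scene [240.5 267.5] 171 s,w 0.7207 -0.1371
side [313.9 130.6] 173 s,w 0.509 -0.6059
side [210.6 199.3] 137 s,w 0.7265 -0.1358
side [190.  235.6] 189 s,w 0.7292 0.0187
side [176.3 257. ] 217 s,w 0.7339 0.0962
```

View pics/end.png

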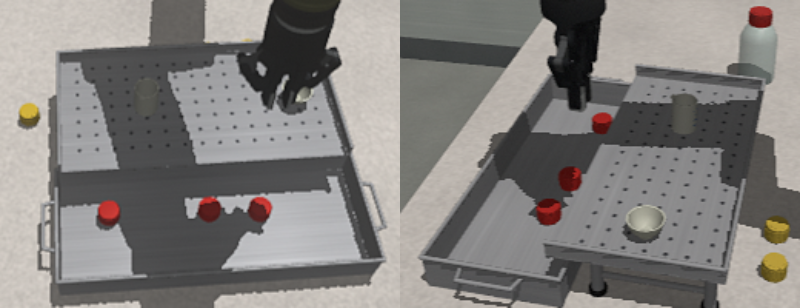

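All three caps lie in the pan, at (109,211), (209,209) and (260,208) in the left half. Both views agree on the pan-floor height. The beaker, dish, bottle and pan stand as before, and the tool touches nothing.

```bash
python3 -c "
from rig import robot
print(robot.close_job())"
```

```text
the job is handed in; nothing more can be done
None
```

I swept all three red caps over the lip into the pan, left the beaker, dish, pan and bottle standing in place, and handed the job in at about 13 s of the 48 s allowed; no verdict was returned.

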